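# Sign off the washed drinks dispenser: set its tap, show its drip grate

## Robot

A 7-joint arm with a two-finger parallel gripper is mounted at the origin on the work surface. World frame = base frame: x ahead of the robot, y to its left, z up, the work surface at z = 0. Lengths are in m, angles in rad, forces in N, time in s.
With the tool pointing down it reaches from about 0.425 to 0.875 m from the base axis. Payload 8.4 kg.
Tool frame: the origin (TCP) lies between the finger pads; the fingertips stand 8 mm ahead of it and the grasp point (between the pads) lies 11 mm behind it (bot.nose_length is the z of the fingertips in the tool frame, in m); z points along the fingers, y is the line along which they close (so a half turn about z gives the same grasp; the last joint's range is limited). The gripper opens to 87 mm and grips with 3 to 60 N. Pads are 19 mm wide; open, the fingers measure 117 mm over their backs; the gripper's body (75 mm by 190 mm) begins 51 mm behind the grasp point.
Start: joints at [1.045, 0.333, 0.04, 1.465, -0.013, 1.343, -0.059], TCP at [0.269, -0.592, 0.231] pointing down, gripper open.
Joint ranges: [-2.58, 2.58], [-0.38, 2.09], [-1.3, 1.39], [0.25, 2.4], [-1.5, 4.64], [0.08, 2.09], [-2.65, 2.65]. Speed limits (rad/s): [2.22, 2.22, 2.79, 2.79, 3.14, 3.14, 3.14].

## Interface

Orientations are given as a unit quaternion [w, x, y, z].
In Python, from plant import bot, viewer gives the robot as it stands.
- The arm moves only by the shell command python3 -m handwheel 'ROWS' [OPENING] [FORCE]. ROWS is a JSON object of lists of equal length, an entry for each row: "linear": the shift along the world's x, y, z in cm, a list of three; "turn": the turn about the world's z in rad. A call has exactly 5 rows; each row shifts and turns the commanded pose from where the row before left it; what a row does not reach is not made up. A row lasts 1/12 s, in which the tool goes at most 41.7 mm and 7.16 degrees, less where a joint would pass 70% of its speed; a pose out of reach is approached as far as the arm can. A call is refused whole if a number of a shift passes 4.17 or a number of a turn 0.125, either way. A call with a gripper value outside its range is refused whole. OPENING is the finger opening in cm, from 0 to 8.7, set as the call begins (- or left out, the last holds). The fingers move at their own pace and stop on an object; FORCE is the grip in N (left out, the last holds). Time passes only in rows, so rows that do not move let the fingers close, or fill a call up. It gives the time, the measured TCP pose, the force, the opening and the grip force at its end, in the units of the state.
- bot.observe(): the state, without advancing time (a new reading comes with each control period).
- viewer.snapshot(name): name is "scene" or "top" or "wrist"; returns a dict with "color" (384x512x3 uint8, blue, green, red), "z_map" (384x512 float32, m along the optical axis (not along the pixel's ray), 0 where there is no reading), "fov_y" (degrees; the focal length in pixels is half the picture's height over the tangent of half this angle, whatever the lens; pixels are square), "cx", "cy" (the principal point, pixels), "extrinsics" (4x4, takes a point from world to camera coordinates). Camera axes: x right, y down, z forward; pixel columns grow to the right and rows downward; lengths in m; the calibration is good to about 2 mm. A picture is of the moment at which its call begins.
- bot.sign_off(): hands the job in; it is judged then, once.
The state is a dict: "time_s": time; "joint_positions": joint angles; "qvel": joint speeds; "effort": joint torques, N m; "position": TCP position; "tool_rot": TCP orientation; "ft_force": force on the tool from outside, world axes, zero at the start; "torque": the same for the moment, N m; "width": finger opening in m; "grasp_force": force on a finger pad.
Only numpy, scipy, OpenCV 4.12 (cv2) and the standard library are available. Lean on these libraries where they do the work, as an engineer would, in place of code of your own. Each camera call takes 0.05 s, during which the arm holds its last target. There are 200 camera calls.

## Task

The empty drinks dispenser of the breakfast buffet has been washed: first turn the T-handle of its tap to half open (45 degrees, midway between across the pipe and in line with it) and let go of it. Then lift the slotted drip grate out of the drying rack and show it to the inspection camera: upright, its flat face square to the lens and its middle straight in front of the lens at lens height, 15 cm from it. Finish while holding it there, still and clear of everything else, and leave the other things where they are.

Things in the scene. Friction and masses are not known exactly. Their poses are not given: they have to be found in the camera images.
- tap_handle (a joint): angle of the tap's T-handle (rad) about its upright axis: 0 = shut, the bar lies across the pipe; 1.571 = fully open, the bar in line with the pipe; grows anticlockwise seen from above; stops at both ends. A stiff plug, about 0.08 N m to turn; stays where it is left. Starts nearly shut (0 to 0.35)
- tap_grip (a point): centre of the black T-handle bar on top of the tap, on the axis it turns about, 156 mm above the counter. The bar is 64 long (point's y), 11 wide (point's x), 22 tall (z), and turns with the handle; 15 mm free below it, then the 28 mm thick tap body
- dispenser: fixed steel and glass drinks dispenser, round, 170 wide and 286 tall; origin under its centre on the counter. Its tap points along its -x: a thin level steel pipe at 100 height, the tap's axis 170 from the origin and 87 from the side of the dispenser's upper rim
- rack: fixed steel drying rack, 200 (x) by 142 (y), 42 tall, base 12 thick; origin under its centre. Three slots in a row along x, 75 apart (centre and both sides), each 10 wide, 30 deep, closed at its ends; the grate, the cover and the board each stand in one, in any order, edge up and possibly leaning up to 4 degrees
- grate: the drip grate, loose: a flat steel frame with five upright slats and open slots between, 120 wide (y), 8 thick (x), 110 tall (z) as it stands in the rack; 0.17 to 0.35 kg; the top bar is 14 tall, the slats 5 thick. Origin at the middle of its lower edge; both faces are alike. It is the only slotted and the tallest flat part in the rack
- grate_centre (a point): middle of the grate, 55 mm above its lower edge; axes as the grate
- grate_top (a point): middle of the grate's upper edge, 110 mm above its lower edge; axes as the grate
- camera_stand: fixed stand of the inspection camera, 100 mm round foot and a thin post; origin under its centre. The grey camera on it, 60 wide, 45 tall and 45 deep, looks level along the stand's -x; its height differs from time to time (180 to 240 to the lens)
- lens (a point): middle of the front glass of the camera's round black lens, 40 mm in front of the post; the camera looks along this point's -x, level
- focus (a point): the point in the air 150 mm straight in front of the lens, at lens height, where the middle of the grate belongs; axes as the lens
- cover: bystander, loose: plain steel plate without slots, 120 by 8, 85 tall, standing in the rack; origin at the middle of its lower edge
- board: bystander, loose: wooden breakfast board 120 by 8, 75 tall with a 35 wide grip on top (105 in all), standing in the rack; origin at the middle of its lower edge
- mug: bystander, loose: white mug, 76 wide, 85 tall; origin under its centre
- jar: bystander, loose: amber glass jar with steel lid, 60 wide, 85 tall; origin under its centre
Things that resemble listed ones, but are neither listed nor needed, are in the scene too. Leave any yellow look-alike of the camera_stand alone. What is shaped like the grate but blue is not meant.

How it is judged:
On the way, in this order (a step that is already met when the one before it is completed fails the run):
1. the tap is at half open (45 degrees, 8 either way) and let go of, the grate still in the rack (value of joint tap_handle between 0.645 and 0.925 rad and contact force between the fingers and dispenser below 0.1 N and z of grate in the frame of rack below 0.03 m), for 0.2 s.
2. the grate is lifted out of the rack in the fingers (z of grate in the frame of rack above 0.055 m and contact force between the fingers and grate above 2 N), for 0.2 s.
At the end, for the whole second after the job is handed in: The tap stands at 45 degrees (8 either way); the grate is held in the fingers, at rest and touching nothing else, its middle within 25 mm of the point 150 mm straight in front of the lens, upright within 8 degrees and its face square to the lens within 8 degrees (value of joint tap_handle between 0.645 and 0.925 rad and distance between grate_centre and focus below 0.025 m and angle between grate's own z axis and vertical below 0.14 rad and angle between the x axis of grate and the x axis of focus, either way round below 0.14 rad and height (world z) of grate above 0.08 m and contact force between the fingers and grate above 2 N and linear speed of grate below 0.02 m/s and angular speed of grate below 0.15 rad/s and contact force between grate and rack below 0.1 N and contact force between grate and camera_stand below 0.1 N and contact force between grate and dispenser below 0.1 N and contact force between grate and cover below 0.1 N and contact force between grate and board below 0.1 N and contact force between grate and mug below 0.1 N and contact force between grate and jar below 0.1 N); the arm keeps its last pose, push and grip.
It fails at once if the cover in the rack is displaced by more than 40 mm (distance of cover from where it was at the start of the episode above 0.04 m or angle between cover's own z axis and vertical above 0.5 rad).
It fails at once if the board in the rack is displaced by more than 40 mm (distance of board from where it was at the start of the episode above 0.04 m or angle between board's own z axis and vertical above 0.5 rad).
It fails at once if the mug is displaced by more than 40 mm or knocked over (distance of mug from where it was at the start of the episode above 0.04 m or angle between mug's own z axis and vertical above 0.5 rad).
It fails at once if the jar is displaced by more than 40 mm or knocked over (distance of jar from where it was at the start of the episode above 0.04 m or angle between jar's own z axis and vertical above 0.5 rad).
It fails at once if the camera is pushed out of its place by more than 10 mm (distance of lens from where it was at the start of the episode above 0.01 m).
It also fails if it takes over 54 s, if anything falls off the work surface, if the arm or the gripper's body presses on something with over 40 N, if the wrist force passes 120 N, or if a joint passes its speed limit or range.

## Working session

There is one attempt and no reset: what is moved stays moved. The work goes in short steps, Python scripts to look and compute and a shell command to move; the robot and the scene stay as the last step left them, time stands still between calls to the robot, and variables do not carry over. Pictures are saved under pics/ and viewed, at most 10 in all, crops included, and the job is handed in when it is done.

```bash
mkdir -p pics; cat > h.py <<'E'
import numpy as np, cv2
from plant import bot, viewer
def snap(n):
    s=viewer.snapshot(n); np.savez(f'{n}.npz',**s); return s
def load(n): return dict(np.load(f'{n}.npz'))
def cloud(s):
    H,W=s['z_map'].shape; f=H/2/np.tan(np.radians(float(s['fov_y']))/2)
    v,u=np.mgrid[:H,:W]; z=s['z_map']
    P=np.stack([(u-s['cx'])*z/f,(v-s['cy'])*z/f,z],-1)
    E=s['extrinsics']; Q=(P-E[:3,3])@E[:3,:3]
    Q[z==0]=np.nan; return Q
E
python3 - <<'E'
from h import *
for n in ['scene','top']:
    s=snap(n); cv2.imwrite(f'pics/{n}0.png',cv2.resize(s['color'],(800,600)))
    E=s['extrinsics']; print(n,-E[:3,:3].T@E[:3,3],s['fov_y'])
o=bot.observe();print(o['position'],o['tool_rot'],o['time_s'])
E
```

```text
scene [1.41467868 0.28325451 0.90952923] 47.063331816019264
top [0.39513797 0.10552478 1.28436864] 52.11914837632428
[ 0.26886354 -0.59132506  0.22975345] [-7.07349578e-04  9.77318987e-01  2.11771229e-01 -2.08071121e-04] 0.1
```

View pics/scene0.png

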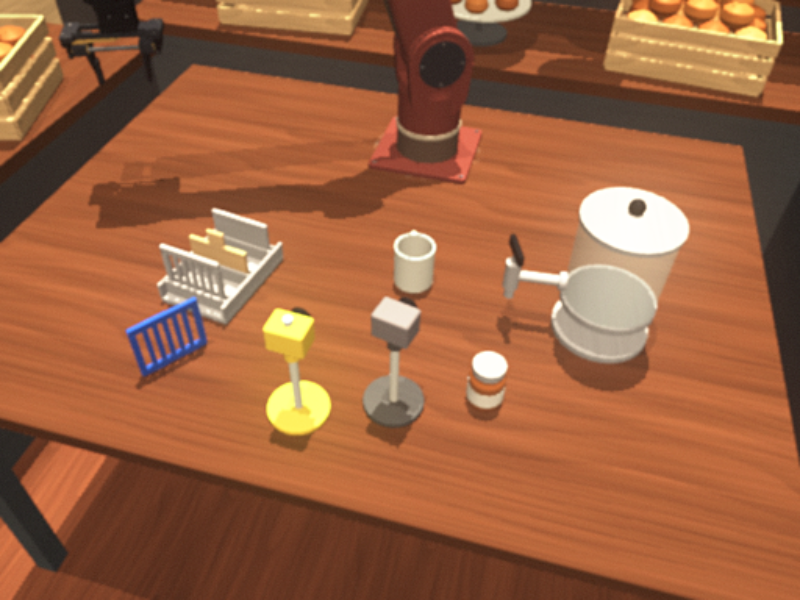

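View pics/top0.png

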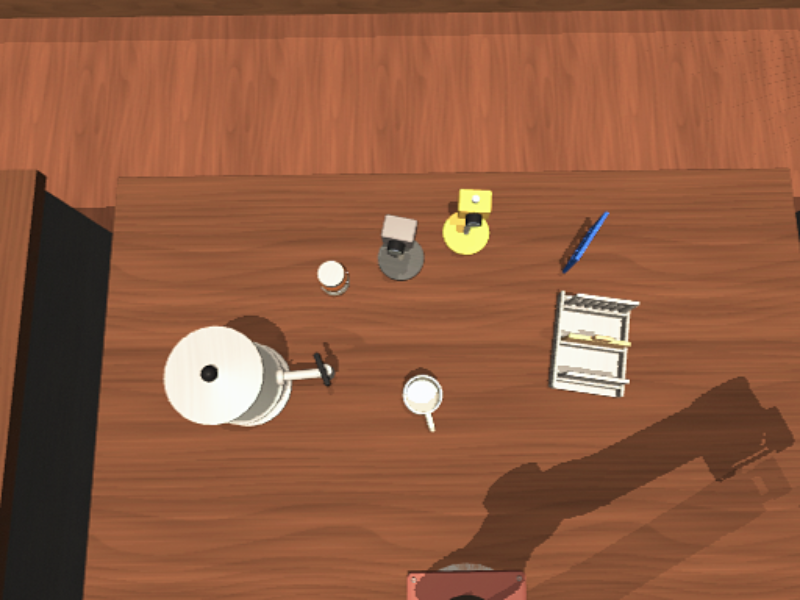

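The scene view shows the grate in the rack's far slot (about 190,270) and the grey camera at (395,320). In the top view the tap bar is at (322,369), the camera at (399,235), the mug at (422,395) and the jar at (332,275).

```bash
cat > m.py <<'E'
from h import *
S,T=load('scene'),load('top'); PS,PT=cloud(S),cloud(T)
def box(P,c,u0,u1,v0,v1):
    k=512/800; sl=np.s_[int(v0*k):int(v1*k),int(u0*k):int(u1*k)]
    return P[sl].reshape(-1,3),c[sl].reshape(-1,3).astype(int)
def rect(Q,l):
    r=cv2.minAreaRect((Q[:,:2]*1000).astype(np.float32)); print(l,len(Q),'c',np.round(r[0],1),'sz',np.round(r[1],1),'ang',round(r[2],1),'z',np.nanpercentile(Q[:,2],[5,50,95]).round(4))
for nm,P,C,b in [('top',PT,T['color'],(305,345,345,395)),('scene',PS,S['color'],(495,530,225,275))]:
    q,c=box(P,C,*b); m=(c.max(1)<70)&(q[:,2]>.12)&(q[:,2]<.19); rect(q[m],'bar '+nm)
    x=q[m]; x=x[x[:,2]>.16]; 
    if len(x)>5: rect(x,'bartop')
for nm,P,C,b in [('top',PT,T['color'],(545,650,280,405)),('scene',PS,S['color'],(150,295,200,325))]:
    q,c=box(P,C,*b)
    m=(q[:,2]>.01)&(q[:,2]<.05); rect(q[m],'rack '+nm)
    for lo,hi in [(.105,.13),(.1,.12),(.085,.1)]:
        m=(q[:,2]>lo)&(q[:,2]<hi); 
        for y in [0]: rect(q[m],f'plates z{lo} '+nm) if m.sum()>3 else 0
    m=(q[:,2]>.055); 
    lab=cv2.kmeans(q[m,:2].astype(np.float32),3,None,(3,50,1e-6),5,cv2.KMEANS_PP_CENTERS)[1].ravel()
    for k in range(3): rect(q[m][lab==k],f'plate{k} '+nm)
for nm,P,C,b in [('top',PT,T['color'],(375,425,205,260)),('scene',PS,S['color'],(365,425,290,350))]:
    q,c=box(P,C,*b); m=q[:,2]>.14; rect(q[m],'cam '+nm); z=np.nanmax(q[m][:,2]);print(z)
    d=m&(c.max(1)<60); rect(q[d],'lens '+nm); g=m&(c.max(1)>=60)&(q[:,2]>z-.006); rect(q[g],'camtop '+nm)
q,c=box(PT,T['color'],375,425,235,285); m=(q[:,2]>.003)&(q[:,2]<.03); rect(q[m],'foot')
for l,b,h in [('mug',(400,445,370,435),.06),('jar',(315,350,258,297),.06),('yel',(440,495,185,255),.1),('disp',(160,295,320,430),.25),('blue',(560,610,210,275),.02)]:
    q,c=box(PT,T['color'],*b); rect(q[q[:,2]>h],l)
q,c=box(PT,T['color'],280,320,365,385); rect(q[(q[:,2]>.07)&(q[:,2]<.13)],'pipe')
E
python3 m.py
```

```text
bar top 82 c [500.6 259.5] sz [61.8 19.1] ang 20.2 z [0.1627 0.1664 0.1696]
bartop 80 c [499.1 263.5] sz [61.8 10.6] ang 20.4 z [0.1631 0.1664 0.1696]
bar scene 35 c [509.  263.6] sz [51.5  8. ] ang 26.5 z [0.1528 0.1625 0.1673]
bartop 25 c [508.5 263.2] sz [50.3  5.9] ang 23.9 z [0.1609 0.1637 0.1673]
rack top 2058 c [ 557.  -269.7] sz [144.  199.6] ang 81.0 z [0.0106 0.0155 0.0445]
plates z0.105 top 186 c [ 593.5 -277.3] sz [120.5  83.5] ang 80.9 z [0.1079 0.1203 0.1254]
plates z0.1 top 108 c [ 556.8 -270.8] sz [118.7 155.9] ang 81.1 z [0.1005 0.1143 0.1196]
plates z0.085 top 223 c [ 555.4 -270.6] sz [121.3 155.5] ang 80.7 z [0.0857 0.0943 0.0995]
plate0 top 262 c [ 630.3 -283.2] sz [120.5   9.3] ang 80.7 z [0.0586 0.1131 0.1248]
plate1 top 169 c [ 482.8 -259.3] sz [120.1   8.5] ang 81.1 z [0.063  0.0955 0.1   ]
plate2 top 198 c [ 556.8 -270.9] sz [121.3   9.3] ang 80.8 z [0.0597 0.0862 0.1184]
rack scene 1669 c [ 583.8 -272.2] sz [145.7 257.7] ang 81.3 z [0.0112 0.032  0.0468]
plates z0.105 scene 374 c [ 661.2 -267.7] sz [220.1 107.8] ang 23.6 z [0.106  0.1129 0.1226]
plates z0.1 
[... 712 characters left out ...]
0.3 65.3] ang 77.4 z [0.1705 0.2064 0.2133]
0.21558987004041827
lens scene 0 c [0. 0.] sz [0. 0.] ang 0.0 z nan
camtop scene 370 c [753.  119.6] sz [59.5 46.2] ang 75.5 z [0.2102 0.2117 0.2138]
foot 548 c [750.1 121.6] sz [105.2 108.6] ang 89.5 z [0.0043 0.012  0.0168]
mug 146 c [445.2  81.3] sz [74.3 95.1] ang 72.0 z [0.0645 0.0832 0.0889]
jar 245 c [698.1 257.5] sz [51.3 53.8] ang 89.2 z [0.0641 0.0851 0.0893]
yel 456 c [795.9 -22.7] sz [60.1 65.4] ang 88.7 z [0.1734 0.2016 0.2073]
disp 2827 c [485.  432.8] sz [163.3 163.3] ang 44.8 z [0.2507 0.2555 0.2635]
blue 174 c [ 762.6 -264.1] sz [  8.2 121.1] ang 55.2 z [0.0285 0.1076 0.1135]
pipe 168 c [492.7 320.6] sz [84.1 37.3] ang 80.1 z [0.0999 0.1074 0.115 ]
  return np.nanmean(a, axis, out=out, keepdims=keepdims)
```

```bash
python3 -m handwheel '{"linear":[[1.06,3.31,0],[1.06,3.31,0],[1.06,3.31,0],[1.06,3.31,0],[1.06,3.31,0]],"turn":[0.049,0.049,0.049,0.049,0.049]}' 0 20
python3 -m handwheel '{"linear":[[1.06,3.31,0],[1.06,3.31,0],[1.06,3.31,0],[1.06,3.31,0],[1.06,3.31,0]],"turn":[0.049,0.049,0.049,0.049,0.049]}'
python3 -m handwheel '{"linear":[[1.06,3.31,0],[1.06,3.31,0],[1.06,3.31,0],[1.06,3.31,0],[1.06,3.31,0]],"turn":[0.049,0.049,0.049,0.049,0.049]}'
python3 -m handwheel '{"linear":[[1.06,3.31,0],[1.06,3.31,0],[1.06,3.31,0],[1.06,3.31,0],[1.06,3.31,0]],"turn":[0.049,0.049,0.049,0.049,0.049]}'
```

```text
time_s: 0.52
position: [0.3221, -0.4244, 0.2301]
tool_rot: [-0.0, 0.944, 0.331, -0.0]
ft_force: [0.7, -0.2, 0.6]
width: 0.0615
grasp_force: 0.0
time_s: 0.93
position: [0.375, -0.2589, 0.2303]
tool_rot: [-0.0, 0.896, 0.444, -0.0]
ft_force: [1.2, 1.1, 0.6]
width: 0.0283
grasp_force: 0.0
time_s: 1.35
position: [0.428, -0.0935, 0.2305]
tool_rot: [0.0, 0.835, 0.55, -0.0]
ft_force: [1.1, 0.5, -0.3]
width: 0.0012
grasp_force: 0.0
time_s: 1.77
position: [0.481, 0.072, 0.2305]
tool_rot: [0.0, 0.762, 0.648, -0.0]
ft_force: [0.9, -1.0, -0.0]
width: 0.0007
grasp_force: 0.0
```

```bash
python3 -m handwheel '{"linear":[[1.04,3.26,0],[1.04,3.26,0],[1.04,3.26,0],[1.04,3.26,0],[1.04,3.26,0]],"turn":[0.05,0.05,0.05,0.05,0.05]}'
python3 -m handwheel '{"linear":[[0,0,-2],[0,0,-2],[0,0,-2],[0,0,-2],[0,0,0]],"turn":[0,0,0,0,0]}'
python3 - <<'E'
from h import *
s=snap('wrist'); cv2.imwrite('pics/w1.png',s['color'])
print(bot.observe()['joint_positions'])
E
```

```text
time_s: 2.18
position: [0.5332, 0.2347, 0.2302]
tool_rot: [-0.0, 0.675, 0.737, -0.0]
ft_force: [1.0, 0.1, 1.2]
width: 0.0005
grasp_force: 0.0
time_s: 2.6
position: [0.531, 0.232, 0.1464]
tool_rot: [-0.001, 0.676, 0.737, -0.003]
ft_force: [-1.4, -1.0, 0.3]
width: 0.0004
grasp_force: 0.0
[ 0.13229249  0.34554941 -0.75014281  1.70756689  0.24998482  1.19170599
 -0.59662921]
```

View pics/w1.png

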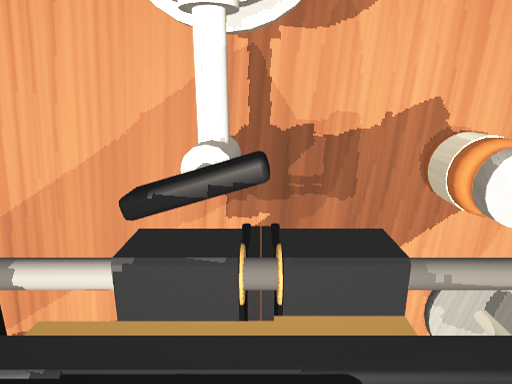

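The wrist view shows the bar, (125,205) to (268,165), and the closed fingertips at (240–283, 225–300), just short of it. Next I measure the finger geometry from depth.

```bash
python3 - <<'E'
from h import *
s=load('wrist'); P=cloud(s); c=s['color']
for v,u in [(226,244),(226,278),(232,244),(245,260),(275,242),(290,262),(232,180),(270,180),(240,330),(270,350),(228,150),(228,375),(300,180),(160,262),(175,268),(205,124),(190,190)]: print((v,u),(P[v,u]*1000).round(0), c[v,u])
q=P[140:226,100:285].reshape(-1,3); k=c[140:226,100:285].reshape(-1,3).max(1)
m=(k<60)&(q[:,2]>.16)&(q[:,2]<.175); print(cv2.minAreaRect((q[m,:2]*1000).astype(np.float32)))
q=P[30:120,185:235].reshape(-1,3); q=q[(q[:,2]>.09)&(q[:,2]<.13)]; print(np.linalg.svd((q-q.mean(0))[:,:2])[2][0] if len(q)<5000 else 0, q.mean(0))
E
```

```text
(226, 244) [522. 243. 143.] [24 22 21]
(226, 278) [539. 244. 143.] [25 22 23]
(232, 244) [523. 242. 150.] [25 22 22]
(245, 260) [531. 239. 156.] [ 55  76 118]
(275, 242) [525. 264. 229.] [ 99 183 234]
(290, 262) [532. 235. 187.] [76 80 81]
(232, 180) [508. 268. 217.] [41 42 41]
(270, 180) [511. 266. 232.] [68 67 70]
(240, 330) [545. 272. 222.] [42 42 42]
(270, 350) [548. 269. 232.] [67 68 70]
(228, 150) [499. 267. 213.] [ 77 116 195]
(228, 375) [559. 272. 213.] [ 57  81 134]
(300, 180) [511. 258. 232.] [68 68 70]
(160, 262) [528. 280. 166.] [54 53 56]
(175, 268) [531. 274. 166.] [45 44 44]
(205, 124) [473. 256. 166.] [42 42 45]
(190, 190) [500. 265. 166.] [81 86 91]
((501.267578125, 265.30328369140625), (63.25146484375, 11.308454513549805), 21.49766731262207)
[ 0.08678172 -0.99622735] [0.49774287 0.31268411 0.1070118 ]
```

```bash
python3 -m handwheel '{"linear":[[0,0.8,0],[0,0.8,0],[0,0.7,0],[0,0.5,0],[0,0,0]],"turn":[0,0,0,0,0]}'
python3 -m handwheel '{"linear":[[0,0.3,0],[0,0.2,0],[0,0.1,0],[0,0,0],[0,0,0]],"turn":[0,0,0,0,0]}'
cat > bar.py <<'E'
from h import *
s=snap('wrist'); P=cloud(s); c=s['color']
q=P[:,60:460].reshape(-1,3); k=c[:,60:460].reshape(-1,3).max(1)
m=(k<100)&(q[:,2]>.162)&(q[:,2]<.171)&(abs(q[:,0]-.501)<.036)&(abs(q[:,1]-.265)<.036); print(m.sum(),cv2.minAreaRect((q[m,:2]*1000).astype(np.float32)))
E
python3 bar.py
```

```text
time_s: 3.07
position: [0.5333, 0.2627, 0.1514]
tool_rot: [0.0, 0.676, 0.737, 0.001]
ft_force: [0.8, -0.9, -0.2]
width: 0.0005
grasp_force: 0.3
time_s: 3.48
position: [0.5331, 0.2672, 0.1505]
tool_rot: [-0.0, 0.676, 0.737, 0.0]
ft_force: [0.8, -3.3, -0.5]
width: 0.0004
grasp_force: 1.3
573 ((525.6998901367188, 280.87762451171875), (10.5803861618042, 23.83940315246582), 58.86982727050781)
```

```bash
python3 -m handwheel '{"linear":[[-0.1,0.1,0],[-0.1,0.1,0],[-0.1,0.1,0],[-0.1,0,0],[0,0,0]],"turn":[0,0,0,0,0]}'
python3 -m handwheel '{"linear":[[0,-1,0],[0,-1.5,0],[0,-1.5,0],[0,0,0],[0,0,0]],"turn":[0,0,0,0,0]}'
python3 bar.py
```

```text
time_s: 3.95
position: [0.5293, 0.271, 0.1509]
tool_rot: [0.0, 0.676, 0.737, 0.001]
ft_force: [4.4, -0.1, 0.4]
width: 0.0005
grasp_force: 1.8
time_s: 4.37
position: [0.5286, 0.2295, 0.1503]
tool_rot: [-0.0, 0.677, 0.736, -0.0]
ft_force: [-0.3, 1.0, 0.6]
width: 0.0008
grasp_force: 0.0
3242 ((516.2947387695312, 254.67457580566406), (62.36009979248047, 47.617027282714844), 53.25908660888672)
```

```bash
python3 - <<'E'
from h import *
s=load('wrist'); P=cloud(s); c=s['color'].max(2)
m=((c<100)&(P[...,2]>.162)&(P[...,2]<.171)&(abs(P[...,0]-.501)<.04)&(abs(P[...,1]-.265)<.04)).astype(np.uint8)
n,l,st,_=cv2.connectedComponentsWithStats(m)
for i in range(1,n):
    if st[i,4]>100: print(st[i],cv2.minAreaRect((P[l==i][:,:2]*1000).astype(np.float32)))
cv2.imwrite('pics/w2.png',s['color'])
E
```

```text
[ 148  117  111  111 2936] ((501.5199279785156, 265.7012634277344), (62.36394119262695, 10.776954650878906), 53.20624923706055)
[243 238  17  18 154] ((524.9730224609375, 238.88525390625), (3.581472396850586, 9.277912139892578), 57.683624267578125)
[262 238  17  18 151] ((531.6146240234375, 239.68563842773438), (8.780266761779785, 3.3306472301483154), 37.91897964477539)
```

View pics/w2.png

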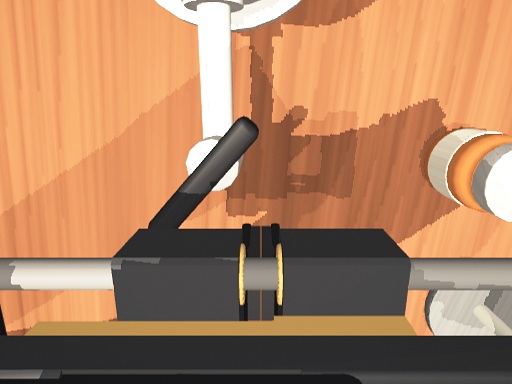

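The bar now lies at about 53° with the pipe at −85°, so the handle stands at about 48° and nothing touches it. On to the rack.

```bash
python3 -m handwheel '{"linear":[[0,-0.5,2.5],[0,-0.5,2.5],[0,-0.5,2.5],[0,-0.5,1.5],[0,0,0]],"turn":[0,0,0,0,0]}'
python3 -m handwheel '{"linear":[[0.68,-3.27,0],[0.68,-3.27,0],[0.68,-3.27,0],[0.68,-3.27,0],[0.68,-3.27,0]],"turn":[-0.016,-0.016,-0.016,-0.016,-0.016]}' 4 20
python3 -m handwheel '{"linear":[[0.68,-3.27,0],[0.68,-3.27,0],[0.68,-3.27,0],[0.68,-3.27,0],[0.68,-3.27,0]],"turn":[-0.016,-0.016,-0.016,-0.016,-0.016]}'
python3 -m handwheel '{"linear":[[0.68,-3.27,0],[0.68,-3.27,0],[0.68,-3.27,0],[0.68,-3.27,0],[0,0,0]],"turn":[-0.016,-0.016,-0.016,-0.016,-0.016]}'
python3 - <<'E'
from h import *
s=snap('wrist'); cv2.imwrite('pics/w3.png',s['color']); P=cloud(s)
m=(P[...,2]>.106)&(P[...,2]<.13)&(abs(P[...,0]-.63)<.03)&(abs(P[...,1]+.283)<.08)
n,l,st,_=cv2.connectedComponentsWithStats(m.astype(np.uint8))
for i in range(1,n):
    if st[i,4]>50: print(st[i],cv2.minAreaRect((P[l==i][:,:2]*1000).astype(np.float32)),np.percentile(P[l==i][:,2],[5,50,95]))
E
```

```text
time_s: 4.83
position: [0.5301, 0.2115, 0.2441]
tool_rot: [0.001, 0.676, 0.737, 0.002]
ft_force: [-0.1, 0.5, -0.7]
width: 0.0001
grasp_force: 0.0
time_s: 5.25
position: [0.5627, 0.0465, 0.2398]
tool_rot: [-0.001, 0.705, 0.71, -0.0]
ft_force: [1.2, 0.9, 0.6]
width: 0.0255
grasp_force: 0.0
time_s: 5.67
position: [0.5972, -0.1169, 0.2397]
tool_rot: [-0.001, 0.733, 0.681, -0.0]
ft_force: [1.0, 0.9, -0.7]
width: 0.0397
grasp_force: 0.0
time_s: 6.08
position: [0.6235, -0.255, 0.2382]
tool_rot: [-0.0, 0.762, 0.647, -0.002]
ft_force: [-1.1, -0.8, -0.5]
width: 0.0399
grasp_force: 0.0
[ 271  143   11  114 1113] ((633.9268188476562, -269.6399841308594), (95.55274963378906, 7.9607696533203125), 80.91485595703125) [0.12020115 0.12162808 0.12284125]
```

View pics/w3.png

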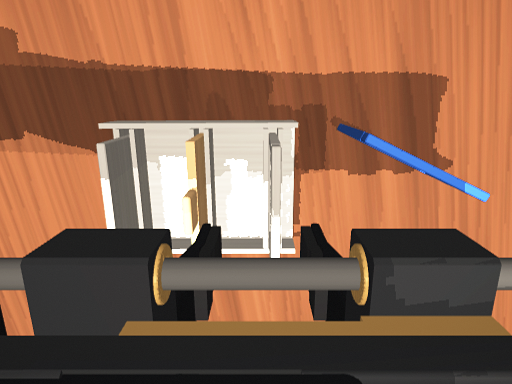

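```bash
python3 -m handwheel '{"linear":[[0.8,-2.8,0],[0,0,-1.5],[0,0,-3],[0,0,-3],[0,0,-2.5]],"turn":[0,0,0,0,0]}' 
python3 -m handwheel '{"linear":[[0,0,-2],[0,0,-1.5],[0,0,-1],[0,0,0],[0,0,0]],"turn":[0,0,0,0,0]}'
python3 -m handwheel '{"linear":[[0,0,0],[0,0,0],[0,0,0],[0,0,0],[0,0,0]],"turn":[0,0,0,0,0]}' 0 35
python3 -m handwheel '{"linear":[[0,0,0],[0,0,0],[0,0,0],[0,0,0],[0,0,0]],"turn":[0,0,0,0,0]}'
```

```text
time_s: 6.55
position: [0.6322, -0.2728, 0.138]
tool_rot: [-0.001, 0.759, 0.652, 0.0]
ft_force: [-0.0, 0.8, -0.1]
width: 0.0398
grasp_force: 0.0
time_s: 6.97
position: [0.6325, -0.2742, 0.0954]
tool_rot: [-0.0, 0.759, 0.651, 0.0]
ft_force: [-0.1, -0.5, 0.2]
width: 0.0397
grasp_force: 0.0
time_s: 7.38
position: [0.6325, -0.2756, 0.0961]
tool_rot: [0.0, 0.759, 0.651, 0.0]
ft_force: [0.0, 0.5, 0.9]
width: 0.0144
grasp_force: 0.0
time_s: 7.8
position: [0.6324, -0.2756, 0.0958]
tool_rot: [0.0, 0.759, 0.651, 0.0]
ft_force: [0.1, -0.4, 2.3]
width: 0.007
grasp_force: 35.0
```

```bash
python3 -m handwheel '{"linear":[[0,0,0.5],[0,0,1],[0,0,1.5],[0,0,1.5],[0,0,1.5]],"turn":[0,0,0,0,0]}' 
python3 -m handwheel '{"linear":[[0,0,2],[0,0,2],[0,0,1.5],[0,0,0.8],[0,0,0]],"turn":[0,0,0,0,0]}'
python3 - <<'E'
from h import *
for n in ['scene','wrist','top']:
    s=snap(n); P=cloud(s)
    if n=='scene': cv2.imwrite('pics/s2.png',cv2.resize(s['color'][110:230,70:230],(800,600)))
    m=(P[...,2]>.10)&(abs(P[...,0]-.63)<.06)&(abs(P[...,1]+.283)<.075)&(P[...,2]<.26)
    for lo in np.arange(.13,.25,.01):
        k=m&(P[...,2]>lo)&(P[...,2]<lo+.01); q=P[k]
        if len(q)>20: print(n,round(lo,2),len(q),np.round(q.mean(0),4),[np.round(v,1) for v in cv2.minAreaRect((q[:,:2]*1000).astype(np.float32))])
E
```

```text
time_s: 8.22
position: [0.632, -0.2753, 0.1566]
tool_rot: [-0.0, 0.759, 0.651, -0.0]
ft_force: [-0.0, 0.1, -1.6]
width: 0.0072
grasp_force: 34.9
time_s: 8.63
position: [0.633, -0.2756, 0.2211]
tool_rot: [0.001, 0.759, 0.651, 0.001]
ft_force: [0.2, -0.1, -2.1]
width: 0.007
grasp_force: 34.9
scene 0.13 23 [ 0.6351 -0.2783  0.1385] [array([ 634.9, -282.3]), array([112.7,   3.1]), np.float64(81.5)]
scene 0.14 114 [ 0.6355 -0.2789  0.1456] [array([ 632.6, -281.4]), array([120.8,   9.9]), np.float64(81.0)]
scene 0.15 106 [ 0.6335 -0.2817  0.1542] [array([ 633.5, -281.9]), array([119.6,  10.3]), np.float64(81.2)]
scene 0.16 87 [ 0.6333 -0.2813  0.1649] [array([ 632.5, -281.7]), array([123.1,  10.5]), np.float64(81.2)]
scene 0.17 88 [ 0.6334 -0.2809  0.1752] [array([ 631.7, -282.4]), array([122.4,  12.2]), np.float64(81.1)]
scene 0.18 87 [ 0.6334 -0.2821  0.1853] [array([ 633.3, -281.6]), array([121.4,  10.2]), np.float64(80.8)]
scene 0.19 82 [ 0.6341 -0.2779  0.1949] [array([ 632.8, -282.5]), array([122.6,  11.3]), np.float64(81.3)]
scene 0.2 59 [ 0.6364 -0.2632  0.2048] [array([ 634.7, -27
[... 1013 characters left out ...]
0.2155] [array([ 637.6, -244.4]), array([44.4, 24.6]), np.float64(81.6)]
wrist 0.22 345 [ 0.6356 -0.2583  0.225 ] [array([ 638. , -244.5]), array([44.4, 24.7]), np.float64(80.6)]
wrist 0.23 447 [ 0.6357 -0.2581  0.235 ] [array([ 637.9, -244.5]), array([44.5, 25.5]), np.float64(80.6)]
wrist 0.24 3024 [ 0.6363 -0.2534  0.2451] [array([ 636.4, -259.8]), array([74.2, 22.3]), np.float64(71.2)]
top 0.14 35 [ 0.6315 -0.2586  0.1459] [array([ 631.7, -263.7]), array([77.5,  6.7]), np.float64(80.1)]
top 0.15 26 [ 0.6335 -0.2522  0.1537] [array([ 633.9, -252.6]), array([60.5,  8.4]), np.float64(80.4)]
top 0.24 32 [ 0.6367 -0.2371  0.2451] [array([ 636.1, -245.7]), array([43.9, 11.1]), np.float64(89.1)]
```

View pics/s2.png

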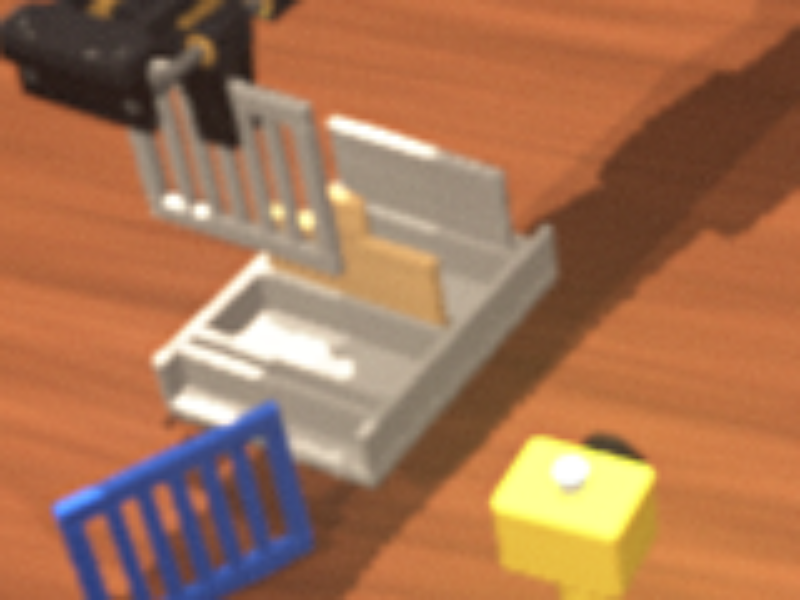

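```bash
python3 -m handwheel '{"linear":[[-0.4,1.5,0],[-0.4,2.5,0],[-0.4,3,0],[-0.4,3,0],[-0.4,3,0]],"turn":[-0.005,-0.005,-0.005,-0.005,-0.005]}' 
python3 -m handwheel '{"linear":[[-0.4,3,0],[-0.4,3,0],[-0.4,3,0],[-0.4,3,0],[-0.4,3,0]],"turn":[-0.005,-0.005,-0.005,-0.005,-0.005]}' 
python3 -m handwheel '{"linear":[[-0.5,3,0],[-0.5,3,0],[-0.5,3,0],[-0.4,2.5,0],[-0.3,1.7,0]],"turn":[-0.005,-0.005,-0.005,-0.005,0]}' 
python3 -m handwheel '{"linear":[[-0.3,1.5,-0.2],[0,1,0],[0,0.5,0],[0,0,0],[0,0,0]],"turn":[0,0,0,0,0]}'
python3 - <<'E'
from h import *
s=snap('scene'); cv2.imwrite('pics/s3.png',cv2.resize(s['color'],(800,600))); P=cloud(s)
m=(abs(P[...,0]-.567)<.05)&(abs(P[...,1]-.162)<.075)
for lo in np.arange(.12,.20,.01):
    q=P[m&(P[...,2]>lo)&(P[...,2]<lo+.01)]
    if len(q)>20: print(round(lo,2),len(q),[np.round(v,1) for v in cv2.minAreaRect((q[:,:2]*1000).astype(np.float32))])
E
```

```text
time_s: 9.2
position: [0.6112, -0.1442, 0.217]
tool_rot: [-0.001, 0.768, 0.641, -0.001]
ft_force: [1.3, 0.9, -2.3]
width: 0.0069
grasp_force: 35.0
time_s: 9.62
position: [0.5911, 0.0058, 0.2173]
tool_rot: [-0.001, 0.776, 0.631, -0.001]
ft_force: [1.7, 0.1, -1.5]
width: 0.0071
grasp_force: 35.0
time_s: 10.03
position: [0.5687, 0.1397, 0.2174]
tool_rot: [-0.001, 0.781, 0.625, -0.001]
ft_force: [-0.5, -0.4, -2.3]
width: 0.007
grasp_force: 35.0
time_s: 10.45
position: [0.5675, 0.1656, 0.2161]
tool_rot: [-0.0, 0.782, 0.623, -0.0]
ft_force: [-0.1, 0.0, -2.5]
width: 0.0069
grasp_force: 35.0
0.13 88 [array([568.7, 158.8]), array([116.9,   6. ]), np.float64(77.5)]
0.14 146 [array([566.9, 159.8]), array([117. ,  12.9]), np.float64(77.6)]
0.15 91 [array([566.7, 158.7]), array([118.4,  10.9]), np.float64(78.5)]
0.16 72 [array([566.1, 159.1]), array([119.6,   9.9]), np.float64(77.0)]
0.17 76 [array([565.7, 159.4]), array([119.8,  11.4]), np.float64(76.4)]
0.18 89 [array([567.5, 158.3]), array([120. ,   8.9]), np.float64(76.5)]
0.19 85 [array([567.2, 158. ]), array([120.6,   8.7]), np.float64(77.8)]
0.2 57 [array([570.9, 158.1]), array([119.1,  14.2]), np.float64(80.6)]
```

View pics/s3.png

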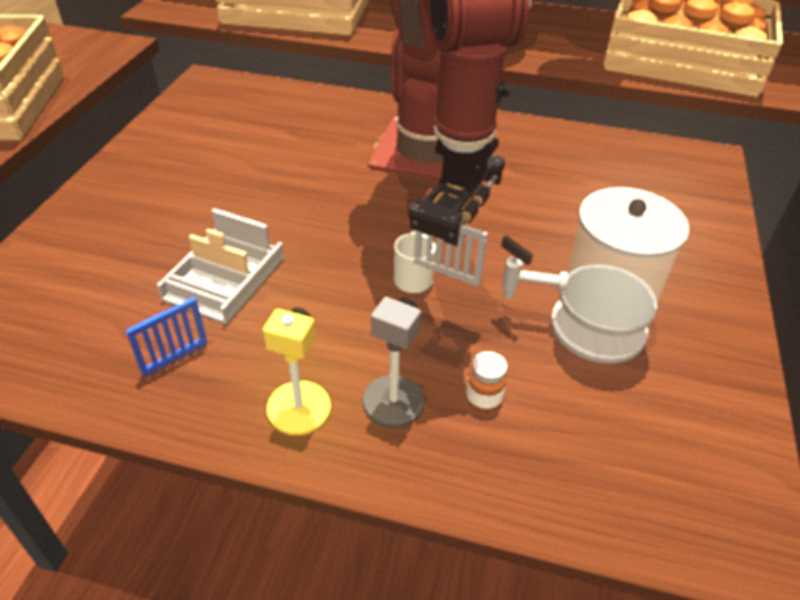

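The scene view shows the grate held upright at (450,255), facing the grey camera at (395,320) and clear of everything. It measures within 5 mm of the target, so one small nudge, let it settle and hand in.

```bash
python3 -m handwheel '{"linear":[[0,0.3,0.3],[0,0,0],[0,0,0],[0,0,0],[0,0,0]],"turn":[0,0,0,0,0]}'
python3 -m handwheel '{"linear":[[0,0,0],[0,0,0],[0,0,0],[0,0,0],[0,0,0]],"turn":[0,0,0,0,0]}'
python3 -c "
from plant import bot
print(bot.sign_off())"
```

```text
time_s: 10.92
position: [0.5673, 0.1693, 0.2196]
tool_rot: [0.0, 0.782, 0.623, -0.0]
ft_force: [-0.3, 0.2, -2.4]
width: 0.0074
grasp_force: 35.0
time_s: 11.33
position: [0.5672, 0.1695, 0.2195]
tool_rot: [-0.0, 0.782, 0.624, -0.0]
ft_force: [-0.2, 0.3, -2.0]
width: 0.0071
grasp_force: 35.0
the job is handed in; nothing more can be done
None
```

I handed the job in at about 11 s with the tap measured at about 48° and let go of, and the grate held still and upright, square to the lens, its middle a few millimetres from the 15 cm point; no verdict came back.

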